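Chuck the practice eye, then wedge up its stand

TASK

At the eye-surgery practice bench, first turn the round chuck sleeve on the hinged plate clockwise (seen from above) until the jaws have closed firmly on the spigot of the practice eye, and let go of the sleeve. Then take the sloping wedge by its upright grip (not the flat riser block that looks like it), push it flat along the table, thin end first, between the base rails under the free edge of the plate until the plate just lifts off the rails, about 5 mm at that edge (no more than 8 mm), and finish there still holding the wedge, with the hand clear of the stand. Leave the eye standing in its chuck and everything else where it is.

Things in the scene. Friction and masses are not known exactly. Their poses are not given: they have to be found in the camera images.
- stand: fixed dark steel base, 134 x 162 mm. Origin: centre of its underside, on the table. Two rails 14 mm high, 12 wide, run along its y at x = +-47 mm; the channel between them is 82 mm wide, its floor the bare table, open at +y, blocked by a crossbar at y = -60 mm. A steel plate 106 x 150 x 8 mm lies on the rails, hinged at y = -75 mm, free edge at y = +75 mm. Chuck axis at x = 0, y = -15 mm
- plate (a joint): tilt of the hinged plate in rad: 0 = lying on the rails, grows as the free edge rises (150 mm from the hinge: 5 mm of lift is 0.033 rad). It falls back by its own weight (plate and chuck about 0.7 kg)
- plate_edge (a point): middle of the lower edge of the plate's free end, 14 mm above the table when the plate is down; this is where the slope of the wedge meets the plate. Its axes are those of the plate
- sleeve (a joint): turn of the chuck sleeve in rad: 0 = open, grows clockwise seen from above, stop at 1.2. The three jaws move in 4 mm per rad and meet the spigot at about 1.0; there the resistance rises. Starts between 0 and 0.2; friction 0.12 N m, stays where it is left
- chuck_axis (a point): point on the chuck's axis 46 mm above the table, a good height to grip the sleeve. The sleeve is an aluminium ring with fine ribs, 52 mm outside diameter, from 25 to 55 mm above the table (3 mm above the plate); nothing stands beside it on the plate
- jaw0: chuck jaw inside the sleeve, dark steel, towards the stand's +y; 10 x 9 x 30 mm. Origin on the plate top below the jaw's middle
- jaw1: second chuck jaw, 120 degrees on, the same
- jaw2: third chuck jaw, 240 degrees on, the same
- eye: practice eye: white round cap 26 mm across with a dark iris on a grey spigot of 14 mm diameter, 56 mm high in all, standing loose on the plate in the open chuck (top 78 mm above the table). Origin: centre of the spigot's foot
- wedge: grey plastic wedge, 0.16 kg, flat on the table. Origin: underside, below the middle of its upright grip, 26 mm wide (x), 40 long (y), 60 high. The sloping part, 50 mm wide, runs to its own -y: 30 mm high at y = -20 mm, falling evenly to 5 mm at the thin end, y = -120 mm (1 mm per 4 mm). With yaw equal to the stand's it points into the stand's channel
- wedge_tip (a point): middle of the thin end of the wedge, on the table level (wedge y = -120 mm)
- riser: flat riser block: same plastic, width, length and upright grip as the wedge, but 30 mm high all along (no slope); its origin is below its grip like the wedge's. Not to be used
- cup: steel mug, 68 mm across, 75 mm high
- syringe: plastic syringe lying down, 135 mm long, 14 mm high
- handpiece: metal handpiece lying down, 160 mm long, 16 mm thick
- dish: glass dish, 76 mm across, 18 mm high
- drops: small white dropper bottle, 32 mm across, 70 mm high
- jar: amber glass jar, 56 mm across, 60 mm high
- forceps: steel forceps lying down, 120 mm long, 8 mm high
Things that resemble listed ones, but are neither listed nor needed, are in the scene too. Leave any blue or purple look-alike of the stand alone.

How it is judged (in metres and radians):
On the way, in this order (a step that is already met when the one before it is completed fails the run):
1. the sleeve is turned and all three jaws grip the spigot, with the plate still down (contact force between eye and jaw0 above 1 N and contact force between eye and jaw1 above 1 N and contact force between eye and jaw2 above 1 N and value of joint sleeve above 0.9 rad and value of joint plate below 0.008 rad), for 0.2 s.
2. the wedge, held by the fingers and flat on the table, has just lifted the plate off the rails (value of joint plate between 0.01 and 0.06 rad and contact force between wedge and stand above 0.5 N and contact force between the fingers and wedge above 2 N and contact force between the arm and stand below 0.5 N and contact force between the arm and eye below 0.5 N and contact force between riser and stand below 0.2 N and angle between wedge's own z axis and vertical below 0.07 rad and height (world z) of wedge below 0.004 m and linear speed of wedge below 0.02 m/s), for 0.3 s.
At the end, for the whole second after the job is handed in: Sleeve past 0.9 rad, each jaw on the spigot with over 1 N, eye square to the plate within 0.15 rad; plate edge lifted 1.5 to 9 mm (0.010 to 0.060 rad), resting on the wedge (over 0.5 N), which is flat on the table, at rest and held (over 2 N); arm touches neither stand nor eye (all of step 2 and contact force between eye and jaw0 above 1 N and contact force between eye and jaw1 above 1 N and contact force between eye and jaw2 above 1 N and value of joint sleeve above 0.9 rad and angle between the z axis of eye and the z axis of plate_edge, either way round below 0.15 rad); the arm keeps its last pose, push and grip.
It fails at once if a bystander is disturbed (moved over 30 mm) (distance of any of riser, cup, syringe, handpiece, dish, drops, jar, forceps from where it was at the start of the episode above 0.03 m).
It fails at once if the eye is knocked over or pulled out of its chuck (angle between eye's own z axis and vertical above 0.5 rad or z of eye in the frame of stand above 0.05 m).
It also fails if it takes over 61 s, if anything falls off the work surface, if the arm or the gripper's body presses on something with over 40 N, if the wrist force passes 120 N, or if a joint passes its speed limit or range.

ROBOT

A 6-joint arm with a two-finger parallel gripper is mounted at the origin on the work surface. World frame = base frame: x ahead of the robot, y to its left, z up, the work surface at z = 0. Lengths are in m, angles in degrees, forces in N, time in s.
With the tool pointing down it reaches from about 0.25 to 0.725 m from the base axis. Payload 9.7 kg.
Tool frame: the origin (TCP) lies at the very end of the fingers, on their centre line; the grasp point (between the pads) lies 19 mm behind it; z points along the fingers, y is the line along which they close (so a half turn about z gives the same grasp; the last joint's range is limited). The gripper opens to 85 mm and grips with 20 to 120 N. Pads are 22 mm wide; open, the fingers measure 114 mm over their backs; the gripper's body (76 mm by 85 mm) begins 54 mm behind the grasp point. The pads swing forward as they close: fully open they stand 13 mm farther back than shut.
Start: joints at [69.271, 4.979, 10.078, 95.1, 0, 90], TCP at [0.195, 0.514, 0.231] pointing down, gripper open.
Joint ranges: [-179.16, 179.16], [-48.56, 103.87], [-65.8, 70.77], [-126.05, 130.52], [-82.76, 87.17], [-180, 180]. Speed limits (degrees/s): [127.2, 127.2, 147.25, 180, 180, 180].

INTERFACE

Orientations are given as [roll, pitch, yaw] about the fixed x, y, z axes, in that order (R = Rz(yaw) Ry(pitch) Rx(roll)).
In Python, from workcell import bot gives the robot as it stands.
- The arm moves only by the tool step_arm, never from a script. Its argument "targets" is a list of rows, each a list of 3 entries, a list of its own where there are three numbers: the opening, from 0 (shut) to 1 (fully open), then the shift along the world's x, y, z in mm, then the turn, a rotation vector about the world's x, y, z in rad. In form: [[grip, [tx, ty, tz], [wx, wy, wz]], ...]. A call has 1 to 8 rows; each row is the pose to reach, as a shift and turn from the pose commanded when the call began; what a row does not reach only later rows make up. A row lasts 1/10 s, in which the tool goes at most 50 mm and 8.59 degrees, less where a joint would pass 70% of its speed; a pose out of reach is approached as far as the arm can. A call with a gripper value outside its range is refused whole. The fingers move at their own pace and stop on an object; "force" is the grip in N (left out, the last holds). Time passes only in rows, so rows that repeat a pose let the fingers close. It gives the time, the measured TCP pose, the force, the opening and the grip force at its end, in the units of the state.
- bot.get_obs(): the state, without advancing time (a new reading comes with each control period).
- bot.camera(name): name is "scene" or "top"; returns (picture, depth): 480x640x3 uint8, red, green, blue; 480x640 float32, m along the optical axis (not along the pixel's ray), 0 where there is no reading.
- bot.camera_params(name): a dict with "K" (3x3 intrinsics, pixels), "k1" (the pictures are not rectified: a ray, as slopes to the right and down, at radius r is drawn at 1 + k1 r^2 times it, then the intrinsics apply), "R" (3x3) and "t" (3): a world point X has camera coordinates R X + t. Camera axes: x right, y down, z forward; pixel columns grow to the right and rows downward; lengths in m; the calibration is good to about 2 mm. A picture is of the moment at which its call begins. camera_params takes no time and is no camera call.
- bot.job_done(): hands the job in; it is judged then, once.
The state is a dict: "time": time; "q": joint angles; "qd": joint speeds; "joint_efforts": joint torques, N m; "ee_pos": TCP position; "tcp_rot": TCP orientation; "wrist_force": force on the tool from outside, world axes, zero at the start; "torque": the same for the moment, N m; "opening": finger opening in m; "grasp_force": force on a finger pad.
Only numpy, scipy, OpenCV 4.12 (cv2) and the standard library are available. Lean on these libraries where they do the work, as an engineer would, in place of code of your own. Each camera call takes 0.05 s, during which the arm holds its last target. There are 200 camera calls.

## Working session

There is one attempt and no reset: what is moved stays moved. The work goes in short steps, Python scripts to look and compute and a tool call to move; the robot and the scene stay as the last step left them, time stands still between calls to the robot, and variables do not carry over. Pictures are saved under pics/ and viewed, at most 10 in all, crops included, and the job is handed in when it is done.

Besides the shell and the picture viewer there is one more tool, called as name(argument=value, ...) on one line, values as JSON. step_arm: Moves the arm, as the interface text tells. Its arguments: {"type":"object","properties":{"targets":{"type":"array","items":{"type":"array"}},"force":{"type":"number"}},"required":["targets"]}

```bash
mkdir -p pics; ls
python3 - <<'E'
from workcell import bot
import cv2,numpy as np
for n in("top","scene"):
    p,d=bot.camera(n); cv2.imwrite(f"pics/{n}0.png",p[:,:,::-1]); np.save(f"{n}0d.npy",d)
    c=bot.camera_params(n); print(n,c, -np.array(c['R']).T@np.array(c['t']))
print(bot.get_obs())
E
```

```text
pics
top {'K': array([[457.12830219,   0.        , 315.25550995],
       [  0.        , 457.12830219, 240.95987336],
       [  0.        ,   0.        ,   1.        ]]), 'k1': 0.005815585577125242, 'R': array([[ 2.15066929e-02, -9.99766840e-01,  1.93097769e-03],
       [-9.97614382e-01, -2.15870354e-02, -6.55709141e-02],
       [ 6.55973096e-02, -5.16157600e-04, -9.97846044e-01]]), 't': array([-0.06416628,  0.55000923,  1.03424743])} [ 0.48223328 -0.05174441  1.06820822]
scene {'K': array([[485.43362463,   0.        , 315.95419517],
       [  0.        , 485.43362463, 241.12537628],
       [  0.        ,   0.        ,   1.        ]]), 'k1': -0.07505909030688791, 'R': array([[ 0.48940596,  0.87192281, -0.01524541],
       [ 0.58067436, -0.33887293, -0.74025835],
       [-0.65061439,  0.35343424, -0.67214965]]), 't': array([-0.22793597, -0.29442874,  1.42507402])} [ 1.20969411 -0.4047013   0.73643469]
{'time': 0.1, 'q': array([6.92692424e+01, 5.00882540e+00, 1.00363411e+01, 9.50998741e+01,
       7.63285829e-04, 9.00011669e+01]), 'qd': array([-0.03548838, -0.10039605,  0.09500026,  0.06146215,  0.05029251,
        0.05951157]), 'joint_efforts': array([-9.77904201e-04, -5.21563482e+01,  4.65653050e+01,  1.60367723e-02,
       -6.20127275e-05,  1.74448735e-05]), 'ee_pos': array([0.19460479, 0.51418244, 0.2306218 ]), 'tcp_rot': array([-1.79927642e+02, -7.61811490e-04,  1.59268075e+02]), 'wrist_force': array([0.13353484, 0.90380747, 0.60575299]), 'torque': array([-0.01872556, -0.00366363,  0.01669028]), 'grasp_force': 0.0, 'opening': 0.08527913694716277}
```

View pics/top0.png

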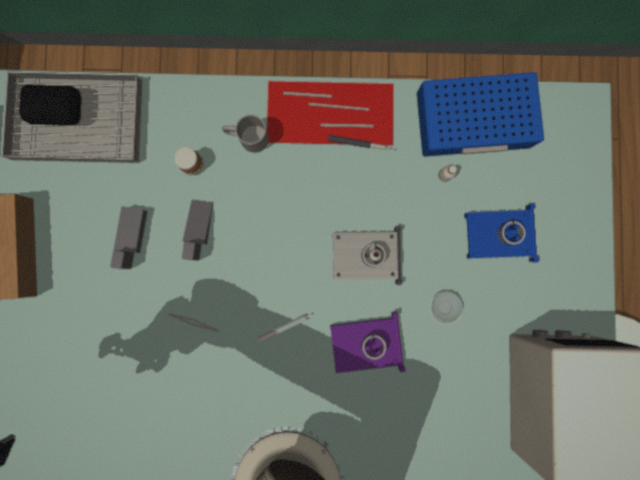

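View pics/scene0.png

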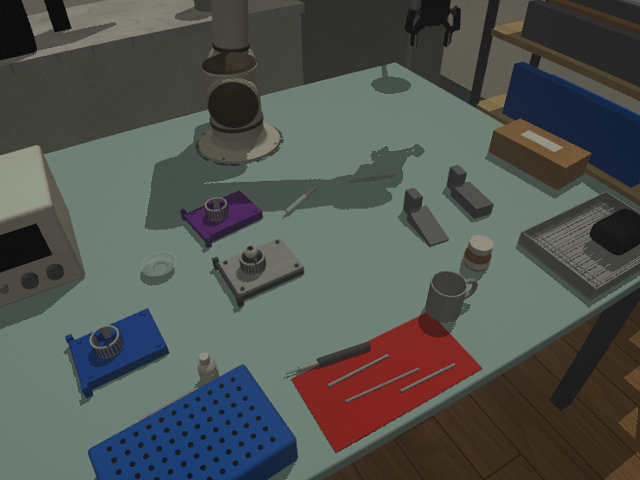

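The top view shows the grey stand at (367,255), with its hinge on the right and its free edge on the left. The blocks with grips are at (197,230) and (128,237). The scene view shows the nearer one, at (425,215), sloping, so it should be the wedge. I'll zoom in and check.

```bash
cat > h.py <<'E'
import numpy as np,cv2
from workcell import bot
C={n:bot.camera_params(n) for n in("top","scene")}
def ray(n,uv):
    c=C[n];m=cv2.undistortPoints(np.float64(uv).reshape(-1,1,2),c['K'],np.float64([c['k1'],0,0,0]))[:,0]
    R=np.array(c['R']);d=np.c_[m,np.ones(len(m))]@R
    return -R.T@np.array(c['t']),d
def onz(n,uv,z):
    o,d=ray(n,uv); return o+d*((z-o[2])/d[:,2])[:,None]
def proj(n,X):
    c=C[n];R=np.array(c['R']);P=np.float64(X).reshape(-1,3)
    return cv2.projectPoints(P,cv2.Rodrigues(R)[0],np.float64(c['t']),c['K'],np.float64([c['k1'],0,0,0]))[0][:,0]
E
python3 - <<'E'
from h import *
p=cv2.imread("pics/top0.png");s=cv2.imread("pics/scene0.png")
a=cv2.resize(p[190:300,325:415],None,fx=4,fy=4,interpolation=cv2.INTER_CUBIC)
b=cv2.resize(p[190:300,105:215],None,fx=4,fy=4,interpolation=cv2.INTER_CUBIC)
cv2.imwrite("pics/crop1.png",np.hstack([a,b])[:600,:800])
b=cv2.resize(s[155:305,205:405],None,fx=4,fy=4,interpolation=cv2.INTER_CUBIC)
cv2.imwrite("pics/crop2.png",b)
print("table tone",p[300,300],p[200,300],"plate",p[245,345], "wedge",p[215,200],p[250,190])
for (u,v) in [(203,205),(203,215),(198,225),(195,235),(191,252)]+[(133,210),(130,225),(128,240),(122,262)]:
    d=np.load("top0d.npy")[v,u];o,r=ray("top",[(u,v)]);print(u,v,np.round(o+r[0]*d,3))
E
```

```text
table tone [145 157 140] [141 153 134] plate [132 140 144] wedge [85 85 90] [95 98 99]
203 205 [0.63  0.211 0.009]
203 215 [0.606 0.21  0.012]
198 225 [0.582 0.219 0.019]
195 235 [0.559 0.223 0.025]
191 252 [ 0.482 -0.052  1.068]
133 210 [0.613 0.366 0.027]
130 225 [0.578 0.37  0.031]
128 240 [0.543 0.373 0.03 ]
122 262 [0.493 0.372 0.06 ]
```

View pics/crop1.png

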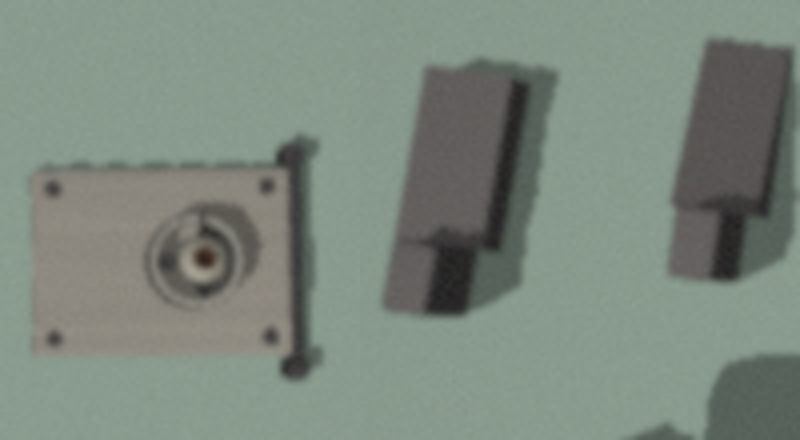

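View pics/crop2.png

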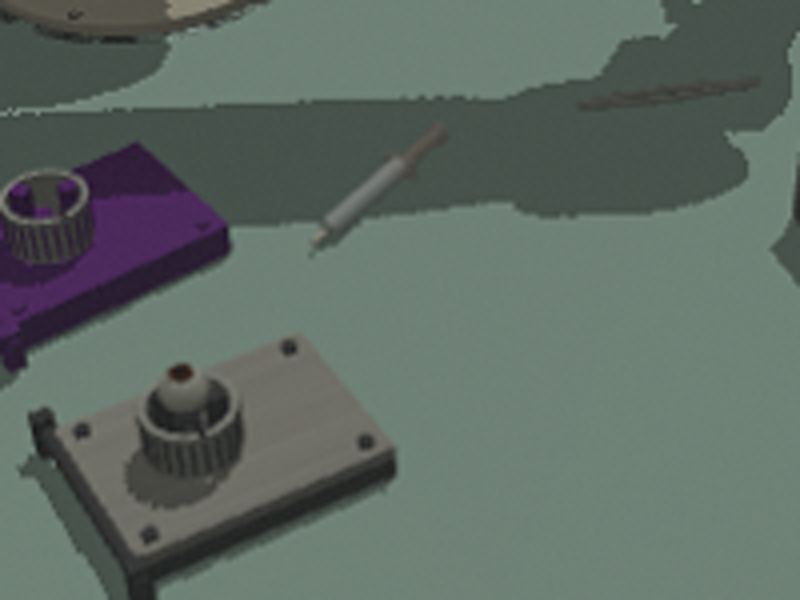

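The crops show clearly which is which. The wedge slopes from a grip at about (190,252) to its thin end at about (201,201), and the riser is on the left. The plate corners are near (333,233), (397,232), (398,278) and (333,278), and the eye stands in the chuck near (375,254). Next I'll measure these.

Run:
```python
from h import *
p=cv2.imread("pics/top0.png").astype(int)
m=(p[...,2]>p[...,1]-1)&(p.sum(2)>300); m=m.astype(np.uint8)
roi=np.zeros_like(m);roi[225:290,325:399]=m[225:290,325:399]
roi=cv2.morphologyEx(roi,cv2.MORPH_OPEN,np.ones((3,3),np.uint8))
k=max(cv2.findContours(roi,0,1)[0],key=cv2.contourArea)
bx=cv2.boxPoints(cv2.minAreaRect(k));print("plate px",bx)
W=onz("top",bx,.022);print(W.round(4))
c=lambda L:[((x-360)/4+105,y/4+190) for x,y in L]
q=[(33,172),(291,168),(292,352),(33,352)]
P=onz("top",[(x/4+325,y/4+190) for x,y in q],.022);print("clicked plate",P.round(4))
for L in ((P,),(W,)):
    pass
e=P[0]+P[3]-P[1]-P[2];print("yaw +y axis",np.degrees(np.arctan2(-e[0],e[1])), "len",np.hypot(*e[:2])/2)
# screws
s=onz("top",[(x/4+325,y/4+190) for x,y in [(53,189),(267,186),(271,336),(54,338)]],.022);print("screws",s.round(4),s.mean(0))
# same screws in scene
t=onz("scene",[(x/4+205,y/4+155) for x,y in [(288,347),(82,430),(149,535),(365,442)]],.022);print("scene screws",t.round(4),t.mean(0))
# iris top z .078
print("iris",onz("top",[(205/4+325,258/4+190)],.076),onz("scene",[(180/4+205,374/4+155)],.076))
print("ring",onz("top",[(194/4+325,261/4+190)],.055),onz("scene",[(190/4+205,407/4+155)],.055))
g=onz("top",c([(672,207),(717,210),(712,278),(668,277)]),.06);print("grip top",g.round(4),g.mean(0))
a=onz("top",c([(707,40),(792,47)]),.005);b=onz("top",c([(674,203),(772,215)]),.030);print("tip",a.round(4),a.mean(0),"back",b.round(4))
for i in(0,1):
    v=b[i]-a[i];print("yaw",np.degrees(np.arctan2(-v[0],v[1])),np.hypot(*v[:2]))
```

```text
plate px [[332.6495  233.12454]
 [396.4681  231.8732 ]
 [397.3528  276.9931 ]
 [333.5342  278.24445]]
[[ 0.5699 -0.0918  0.022 ]
 [ 0.576  -0.2383  0.022 ]
 [ 0.4727 -0.2414  0.022 ]
 [ 0.4667 -0.0958  0.022 ]]
clicked plate [[ 0.5702 -0.0932  0.022 ]
 [ 0.5757 -0.2413  0.022 ]
 [ 0.4704 -0.2429  0.022 ]
 [ 0.4672 -0.0952  0.022 ]]
yaw +y axis 1.6846333798040458 len 0.1479578982810214
screws [[ 0.5607 -0.1049  0.022 ]
 [ 0.5651 -0.2276  0.022 ]
 [ 0.4793 -0.2308  0.022 ]
 [ 0.4754 -0.107   0.022 ]] [ 0.52011392 -0.16756307  0.022     ]
scene screws [[ 0.4769 -0.1038  0.022 ]
 [ 0.4806 -0.226   0.022 ]
 [ 0.5671 -0.2244  0.022 ]
 [ 0.5632 -0.1013  0.022 ]] [ 0.52192761 -0.16387599  0.022     ]
iris [[ 0.52086869 -0.18529842  0.076     ]] [[ 0.52305776 -0.18209969  0.076     ]]
ring [[ 0.51989155 -0.18205049  0.055     ]] [[ 0.52634844 -0.18045893  0.055     ]]
grip top [[0.5404 0.2396 0.06  ]
 [0.5393 0.2148 0.06  ]
 [0.5018 0.216  0.06  ]
 [0.5018 0.2402 0.06  ]] [0.52083949 0.22766232 0.06      ]
tip [[0.642  0.239  0.005 ]
 [0.639  0.1891 0.005 ]] [0.64047897 0.214068   0.005     ] back [[0.5445 0.2472 0.03  ]
 [0.5389 0.1914 0.03  ]]
yaw 85.16825816998185 0.09786182372388998
yaw 88.73036245252378 0.1001336914354517
```

step_arm(targets=[[0.9,[160,-350,-30],[0,0,-0.17]],[0.9,[160,-350,-30],[0,0,-0.17]],[0.9,[160,-350,-30],[0,0,-0.17]],[0.9,[160,-350,-30],[0,0,-0.17]],[0.9,[327,-695,-90],[0,0,-0.34]],[0.9,[327,-695,-90],[0,0,-0.34]],[0.9,[327,-695,-90],[0,0,-0.34]],[0.9,[327,-695,-90],[0,0,-0.34]]], force=60)

```text
time: 0.9
ee_pos: [0.3629, 0.152, 0.1895]
tcp_rot: [180.0, 0.0, 139.8]
wrist_force: [0.8, 1.2, 0.8]
opening: 0.0766
grasp_force: 0.0
```

step_arm(targets=[[0.9,[155,-330,-50],[0,0,0]],[0.9,[155,-330,-50],[0,0,0]],[0.9,[155,-330,-50],[0,0,0]],[0.9,[155,-330,-50],[0,0,0]],[0.9,[155,-330,-50],[0,0,0]],[0.9,[155,-330,-50],[0,0,0]],[0.9,[155,-330,-50],[0,0,0]],[0.9,[155,-330,-50],[0,0,0]]])

```text
time: 1.7
ee_pos: [0.5182, -0.1795, 0.1379]
tcp_rot: [-179.9, -0.1, 139.6]
wrist_force: [-1.3, 1.0, -0.0]
opening: 0.077
grasp_force: 0.0
```

step_arm(targets=[[0.9,[0,0,0],[0,0,0]],[0.9,[0,0,0],[0,0,0]],[0.9,[0,0,0],[0,0,0]]])

```text
time: 2.0
ee_pos: [0.5174, -0.1749, 0.1401]
tcp_rot: [180.0, -0.0, 139.9]
wrist_force: [0.6, 1.1, 0.3]
opening: 0.077
grasp_force: 0.0
```

step_arm(targets=[[0.9,[4,-6,-40],[0,0,0]],[0.9,[4,-6,-80],[0,0,0]],[0.9,[4,-6,-105],[0,0,0]],[0.9,[4,-6,-112],[0,0,0]],[0.9,[4,-6,-112],[0,0,0]],[0.9,[4,-6,-112],[0,0,0]]])

```text
time: 2.6
ee_pos: [0.5226, -0.1818, 0.0297]
tcp_rot: [179.9, 0.1, 139.8]
wrist_force: [-0.5, -1.0, 0.1]
opening: 0.0765
grasp_force: 0.0
```

Run:
```python
from h import *
ims=[]
for n,(x0,y0) in (("top",(315,200)),("scene",(180,170))):
    p,d=bot.camera(n); ims.append(cv2.resize(np.ascontiguousarray(p[y0:y0+110,x0:x0+100,::-1]),None,fx=4,fy=4,interpolation=2))
cv2.imwrite("pics/grip1.png",np.hstack(ims))
o=bot.get_obs();print(o['ee_pos'],o['wrist_force'],o['q'])
```

```text
[ 0.52277169 -0.1821749   0.02981686] [0.08321173 0.45492177 0.39639014] [-1.92124094e+01  6.27786489e+00 -1.08698613e+01  7.26808178e+01
  8.06594644e-05  2.09758016e+01]
```

View pics/grip1.png

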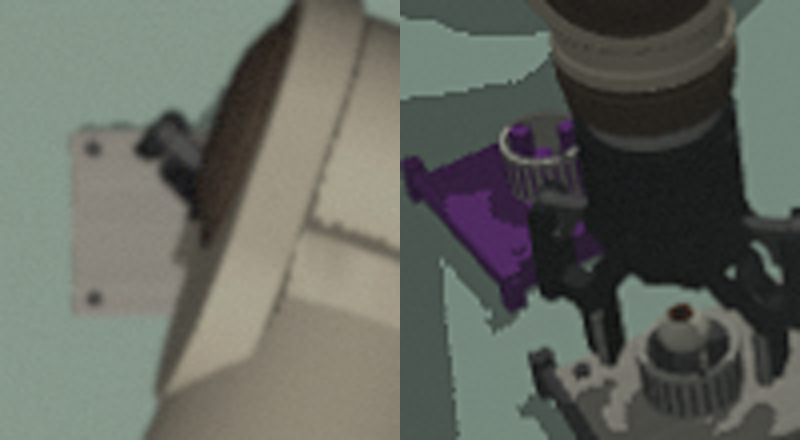

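The scene crop shows the fingers on both sides of the sleeve, near (605,340) and (770,340), with the sleeve at (690,375). Closing now.

step_arm(targets=[[0.3,[-1,1,-3],[0,0,0]],[0.3,[-1,1,-3],[0,0,0]],[0.3,[-1,1,-3],[0,0,0]],[0.3,[-1,1,-3],[0,0,0]],[0.3,[-1,1,-3],[0,0,0]]], force=60)

```text
time: 3.2
ee_pos: [0.521, -0.1809, 0.0257]
tcp_rot: [180.0, 0.0, 139.8]
wrist_force: [-1.8, 1.8, 5.7]
opening: 0.0509
grasp_force: 61.9
```

step_arm(targets=[[0.3,[0,0,1],[0,0,-0.1]],[0.3,[0,0,1],[0,0,-0.2]],[0.3,[0,0,1],[0,0,-0.3]],[0.3,[0,0,1],[0,0,-0.4]],[0.3,[0,0,1],[0,0,-0.5]],[0.3,[0,0,1],[0,0,-0.6]],[0.3,[0,0,1],[0,0,-0.7]],[0.3,[0,0,1],[0,0,-0.75]]])

```text
time: 4.0
ee_pos: [0.522, -0.1803, 0.0259]
tcp_rot: [179.8, -0.1, 96.7]
wrist_force: [8.3, 5.2, -5.0]
opening: 0.051
grasp_force: 64.0
```

```bash
python3 -c "
from h import *
o=bot.get_obs();print(o['tcp_rot'],o['torque'],o['wrist_force'],o['q'])"
```

```text
[ 1.79839767e+02 -7.10965483e-02  9.66602054e+01] [ 0.79662539 -1.53563966  0.18995927] [ 8.25981216  5.15317911 -4.97407191] [-19.12584492   6.2855471  -11.31002662  72.29107606   0.13372011
  64.21418138]
```

step_arm(targets=[[0.3,[0,0,0],[0,0,-0.06]],[0.3,[0,0,0],[0,0,-0.12]],[0.3,[0,0,0],[0,0,-0.18]],[0.3,[0,0,0],[0,0,-0.2]],[0.3,[0,0,0],[0,0,-0.2]]])

```text
time: 4.5
ee_pos: [0.5223, -0.1803, 0.0259]
tcp_rot: [179.8, -0.1, 85.4]
wrist_force: [9.3, 4.3, -5.5]
opening: 0.0504
grasp_force: 63.9
```

```bash
python3 -c "
from h import *
o=bot.get_obs();print(o['tcp_rot'],o['torque'],o['wrist_force'],o['q'])"
```

```text
[ 1.79821870e+02 -1.01756528e-01  8.53742192e+01] [ 8.49936190e-01 -1.89511107e+00  1.39978799e-04] [ 9.28625771  4.33236431 -5.4586477 ] [-19.11902394   6.29218017 -11.30201984  72.2588042    0.14309777
  75.50709855]
```

step_arm(targets=[[0.3,[0,0,0],[0,0,-0.04]],[0.3,[0,0,0],[0,0,-0.08]],[0.3,[0,0,0],[0,0,-0.12]]])

```text
time: 4.8
ee_pos: [0.5226, -0.1804, 0.0259]
tcp_rot: [179.8, -0.1, 78.5]
wrist_force: [11.5, 4.1, -6.7]
opening: 0.0508
grasp_force: 63.9
```

```bash
python3 -c "
from h import *
o=bot.get_obs();print(o['tcp_rot'],o['torque'],o['wrist_force'],o['q'])"
```

```text
[ 1.79810725e+02 -1.19983878e-01  7.84726904e+01] [ 0.73694852 -2.10837049  0.36086447] [11.53207642  4.1202841  -6.66435872] [-19.1176278    6.29695439 -11.29574512  72.23553176   0.14393308
  82.41009576]
```

step_arm(targets=[[0.3,[-1,0,0],[0,0,-0.03]],[0.3,[-1,0,0],[0,0,-0.06]],[0.3,[-1,0,0],[0,0,-0.08]]])

```text
time: 5.1
ee_pos: [0.523, -0.1792, 0.0261]
tcp_rot: [179.7, -0.3, 74.1]
wrist_force: [18.8, 13.8, -7.0]
opening: 0.051
grasp_force: 63.6
```

```bash
python3 -c "
from h import *
o=bot.get_obs();print(o['tcp_rot'],o['torque'],o['wrist_force'],o['q'])"
```

```text
[179.69981405  -0.30331553  74.08413522] [ 2.69369124 -3.4207605   1.37960805] [18.81015678 13.77161095 -7.02022642] [-19.07676911   6.17908592 -11.40198439  72.13592084   0.3194024
  86.84067907]
```

step_arm(targets=[[0.3,[0,0,0],[0,0,0]],[0.3,[0,0,0],[0,0,0]],[0.3,[0,0,0],[0,0,0]],[0.3,[0,0,0],[0,0,0]]])

```text
time: 5.5
ee_pos: [0.523, -0.1791, 0.0261]
tcp_rot: [179.7, -0.3, 74.1]
wrist_force: [18.8, 10.1, -8.1]
opening: 0.0505
grasp_force: 64.0
```

```bash
python3 -c "
from h import *
o=bot.get_obs();print(o['tcp_rot'],o['torque'],o['wrist_force'],o['q'])"
```

```text
[179.7029036   -0.3043892   74.13454765] [ 2.12710373 -3.3634293   1.25301879] [18.79219195 10.09669096 -8.07838389] [-19.06703713   6.18253965 -11.4006242   72.13719886   0.32050277
  86.79998653]
```

step_arm(targets=[[0.9,[0,0,1],[0,0,0]],[0.9,[0,0,1],[0,0,0]],[0.9,[0,0,1],[0,0,0]],[0.9,[0,0,1],[0,0,0]],[0.9,[0,0,1],[0,0,0]],[0.9,[0,0,40],[0,0,0]],[0.9,[0,0,80],[0,0,0]],[0.9,[0,0,130],[0,0,0]]])

```text
time: 6.3
ee_pos: [0.5187, -0.1809, 0.1559]
tcp_rot: [-179.8, -0.0, 73.9]
wrist_force: [0.3, -0.8, 0.9]
opening: 0.0769
grasp_force: 0.0
```

step_arm(targets=[[0.9,[0,200,0],[0,0,0.15]],[0.9,[0,200,0],[0,0,0.3]],[0.9,[0,200,0],[0,0,0.45]],[0.9,[0,200,0],[0,0,0.6]],[0.9,[0,400,0],[0,0,0.75]],[0.9,[0,400,0],[0,0,0.9]],[0.9,[0,400,0],[0,0,1.04]],[0.9,[0,400,0],[0,0,1.18]]])

```text
time: 7.1
ee_pos: [0.5193, 0.2209, 0.156]
tcp_rot: [180.0, 0.0, 141.8]
wrist_force: [0.9, -0.9, -0.1]
opening: 0.0768
grasp_force: 0.0
```

step_arm(targets=[[0.9,[0,0,0],[0,0,0.14]],[0.9,[0,0,0],[0,0,0.28]],[0.9,[0,0,0],[0,0,0.42]],[0.9,[0,0,0],[0,0,0.56]],[0.9,[0,0,0],[0,0,0.57]],[0.9,[0,0,0],[0,0,0.57]]])

```text
time: 7.7
ee_pos: [0.5197, 0.2188, 0.1558]
tcp_rot: [-180.0, -0.0, 174.0]
wrist_force: [-0.3, -0.3, 0.6]
opening: 0.0764
grasp_force: 0.0
```

step_arm(targets=[[0.9,[1,9,-45],[0,0,0]],[0.9,[1,9,-90],[0,0,0]],[0.9,[1,9,-125],[0,0,0]],[0.9,[1,9,-138],[0,0,0]],[0.9,[1,9,-138],[0,0,0]],[0.9,[1,9,-138],[0,0,0]]])

```text
time: 8.3
ee_pos: [0.5216, 0.2282, 0.0196]
tcp_rot: [179.9, 0.1, 174.1]
wrist_force: [0.6, -0.2, -0.4]
opening: 0.0772
grasp_force: 0.0
```

Run:
```python
from h import *
ims=[]
for n,(x0,y0) in (("top",(140,180)),("scene",(360,130)),("scene",(205,210))):
    p,d=bot.camera(n); ims.append(cv2.resize(np.ascontiguousarray(p[y0:y0+110,x0:x0+100,::-1]),None,fx=2.6,fy=4,interpolation=2) if 0 else cv2.resize(np.ascontiguousarray(p[y0:y0+110,x0:x0+88,::-1]),None,fx=3,fy=3,interpolation=2))
cv2.imwrite("pics/grip2.png",np.hstack(ims))
o=bot.get_obs();print(o['ee_pos'],o['wrist_force'],o['q'])
```

```text
[0.52193281 0.22842854 0.02000216] [ 0.38945742 -0.03201502  0.57370317] [ 2.36371211e+01  8.72728887e+00 -9.26717602e+00  7.18169789e+01
 -2.04256905e-04  2.95016990e+01]
```

View pics/grip2.png

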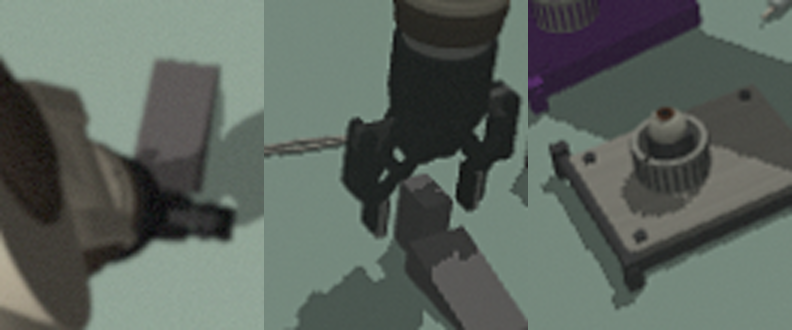

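The fingers sit on both sides of the wedge's grip, and in the right-hand crop the eye stands upright in the chuck. Closing.

step_arm(targets=[[0.0,[0,0,-1],[0,0,0]],[0.0,[0,0,-1],[0,0,0]],[0.0,[0,0,-1],[0,0,0]],[0.0,[0,0,-1],[0,0,0]],[0.0,[0,0,-1],[0,0,0]],[0.0,[0,0,-1],[0,0,0]]], force=60)

```text
time: 9.05
ee_pos: [0.5209, 0.2281, 0.0171]
tcp_rot: [180.0, 0.0, 174.2]
wrist_force: [-0.6, 0.6, 3.7]
opening: 0.0254
grasp_force: 59.4
```

step_arm(targets=[[0.0,[0,0,0],[0,0,-0.09]],[0.0,[0,0,0],[0,0,-0.18]],[0.0,[0,0,0],[0,0,-0.27]],[0.0,[0,0,0],[0,0,-0.36]],[0.0,[0,0,0],[0,0,-0.45]],[0.0,[0,0,0],[0,0,-0.54]],[0.0,[0,0,0],[0,0,-0.63]],[0.0,[0,0,0],[0,0,-0.72]]])

```text
time: 9.85
ee_pos: [0.5211, 0.228, 0.0171]
tcp_rot: [180.0, 0.0, 132.7]
wrist_force: [0.4, 0.4, 3.0]
opening: 0.0254
grasp_force: 59.4
```

step_arm(targets=[[0.0,[0,0,0],[0,0,-0.09]],[0.0,[0,0,0],[0,0,-0.18]],[0.0,[0,0,0],[0,0,-0.27]],[0.0,[0,0,0],[0,0,-0.36]],[0.0,[0,0,0],[0,0,-0.45]],[0.0,[0,0,0],[0,0,-0.54]],[0.0,[0,0,0],[0,0,-0.63]],[0.0,[0,0,0],[0,0,-0.715]]])

```text
time: 10.65
ee_pos: [0.5211, 0.2279, 0.0171]
tcp_rot: [179.9, 0.0, 91.7]
wrist_force: [1.4, 0.0, 3.4]
opening: 0.0256
grasp_force: 59.4
```

step_arm(targets=[[0.0,[0,-15,0],[0,0,0]],[0.0,[0,-30,0],[0,0,0]],[0.0,[0,-45,0],[0,0,0]],[0.0,[0,-60,0],[0,0,0]],[0.0,[0,-75,0],[0,0,0]],[0.0,[0,-75,0],[0,0,0]],[0.0,[0,-75,0],[0,0,0]]])

```text
time: 11.35
ee_pos: [0.5208, 0.1505, 0.0172]
tcp_rot: [180.0, 0.1, 91.9]
wrist_force: [-0.0, -4.3, 6.7]
opening: 0.0253
grasp_force: 59.7
```

Run:
```python
from h import *
ims=[]
for n,(x0,y0) in (("top",(200,190)),("scene",(210,140))):
    p,d=bot.camera(n);cv2.imwrite(f"pics/{n}3.png",p[:,:,::-1]); ims.append(cv2.resize(np.ascontiguousarray(p[y0:y0+140,x0:x0+200,::-1]),None,fx=4,fy=4,interpolation=2)[:,:800])
cv2.imwrite("pics/w3t.png",ims[0]);cv2.imwrite("pics/w3s.png",ims[1])
o=bot.get_obs();print(o['ee_pos'],o['tcp_rot'],o['wrist_force'])
```

```text
[0.52082926 0.15067825 0.0171396 ] [1.79973106e+02 1.08734845e-01 9.19082025e+01] [ 0.1657772  -3.75100674  6.05466171]
```

View pics/w3t.png

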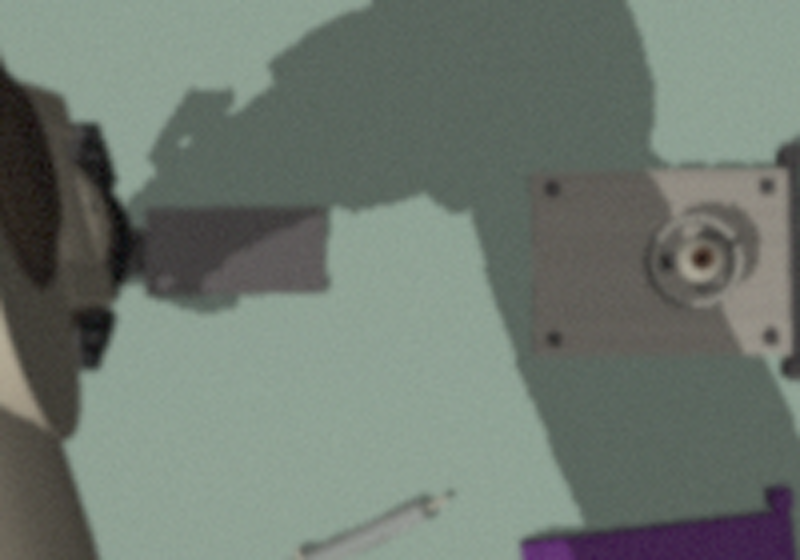

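View pics/w3s.png

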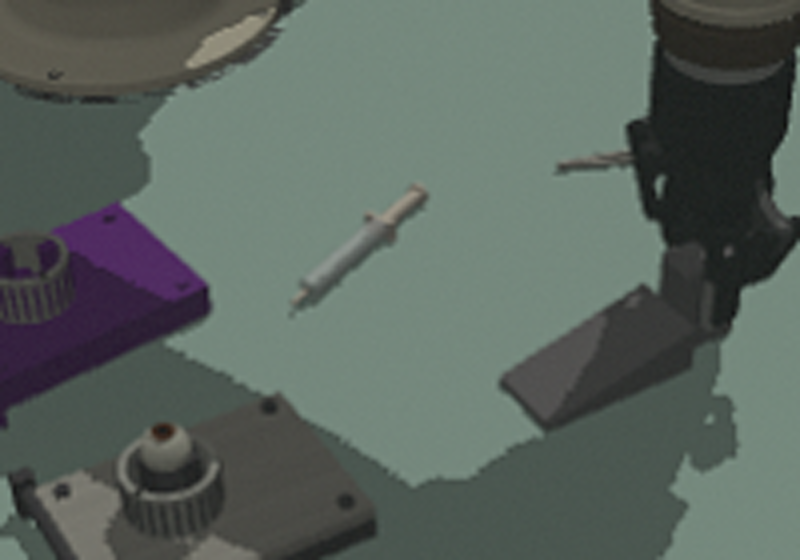

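The top crop shows the wedge's thin end at (282,242)-(282,262.5), lined up with the plate's free edge at about u=332.7. Next I'll measure the gap.

Run:
```python
from h import *
t=lambda L,z:onz("top",[(x/4+200,y/4+190) for x,y in L],z)
s=lambda L,z:onz("scene",[(x/4+210,y/4+140) for x,y in L],z)
for n,a in (("top tip",t([(328,208),(329,291)],.005)),("top edge",t([(531,172),(531,353)],.022)),("scene tip",s([(500,383),(548,428)],.005)),("scene edge",s([(280,393),(375,522)],.022))):
    print(n,a.round(4).tolist(),a.mean(0).round(4))
print("screws scene",s([(269,405),(62,491),(346,501)],.022).round(4).tolist())
```

```text
top tip [[0.548, 0.0251, 0.005], [0.4997, 0.0233, 0.005]] [0.5239 0.0242 0.005 ]
top edge [[0.5702, -0.0921, 0.022], [0.4666, -0.094, 0.022]] [ 0.5184 -0.093   0.022 ]
scene tip [[0.5077, 0.0261, 0.005], [0.5531, 0.0297, 0.005]] [0.5304 0.0279 0.005 ]
scene edge [[0.4699, -0.093, 0.022], [0.5838, -0.0946, 0.022]] [ 0.5268 -0.0938  0.022 ]
screws scene [[0.4757, -0.1026, 0.022], [0.4813, -0.2263, 0.022], [0.5628, -0.1005, 0.022]]
```

step_arm(targets=[[0.0,[-1,-15,0],[0,0,0]],[0.0,[-2,-30,0],[0,0,0]],[0.0,[-3,-45,0],[0,0,0]],[0.0,[-4,-60,0],[0,0,0]],[0.0,[-4,-75,0],[0,0,0]],[0.0,[-4,-90,0],[0,0,0]],[0.0,[-4,-105,0],[0,0,0]],[0.0,[-4,-105,0],[0,0,0]]])

```text
time: 12.25
ee_pos: [0.5165, 0.0451, 0.0171]
tcp_rot: [180.0, 0.1, 91.9]
wrist_force: [0.5, -4.7, 6.4]
opening: 0.0252
grasp_force: 59.7
```

step_arm(targets=[[0.0,[0,-8,0],[0,0,0]],[0.0,[0,-16,0],[0,0,0]],[0.0,[0,-24,0],[0,0,0]],[0.0,[0,-32,0],[0,0,0]],[0.0,[0,-36,0],[0,0,0]],[0.0,[0,-36,0],[0,0,0]]])

```text
time: 12.85
ee_pos: [0.5164, 0.0102, 0.0171]
tcp_rot: [180.0, 0.0, 91.9]
wrist_force: [0.2, -1.1, 5.8]
opening: 0.0256
grasp_force: 59.6
```

step_arm(targets=[[0.0,[0,-4,0],[0,0,0]],[0.0,[0,-8,0],[0,0,0]],[0.0,[0,-10,0],[0,0,0]],[0.0,[0,-10,0],[0,0,0]]])

```text
time: 13.25
ee_pos: [0.5164, 0.0007, 0.0171]
tcp_rot: [180.0, 0.0, 92.0]
wrist_force: [0.1, 1.5, 6.3]
opening: 0.0254
grasp_force: 59.8
```

step_arm(targets=[[0.0,[0,-2,0],[0,0,0]],[0.0,[0,-4,0],[0,0,0]],[0.0,[0,-4,0],[0,0,0]]])

```text
time: 13.55
ee_pos: [0.5164, -0.0031, 0.0171]
tcp_rot: [180.0, -0.0, 92.0]
wrist_force: [-0.9, 3.3, 5.6]
opening: 0.0256
grasp_force: 59.8
```

step_arm(targets=[[0.0,[0,-2,0],[0,0,0]],[0.0,[0,-4,0],[0,0,0]],[0.0,[0,-4,0],[0,0,0]]])

```text
time: 13.85
ee_pos: [0.5164, -0.0067, 0.0171]
tcp_rot: [180.0, -0.1, 92.0]
wrist_force: [-0.0, 4.7, 7.4]
opening: 0.0253
grasp_force: 59.7
```

step_arm(targets=[[0.0,[0,-2,0],[0,0,0]],[0.0,[0,-4,0],[0,0,0]],[0.0,[0,-6,0],[0,0,0]],[0.0,[0,-8,0],[0,0,0]],[0.0,[0,-10,0],[0,0,0]],[0.0,[0,-12,0],[0,0,0]],[0.0,[0,-12,0],[0,0,0]],[0.0,[0,-12,0],[0,0,0]]])

```text
time: 14.65
ee_pos: [0.5164, -0.0183, 0.0171]
tcp_rot: [180.0, -0.1, 92.0]
wrist_force: [-0.2, 7.8, 7.1]
opening: 0.0253
grasp_force: 59.7
```

Run:
```python
from h import *
b=cv2.imread("pics/scene3.png");D=[]
for i in range(3):
    p,d=bot.camera("scene");D.append(d)
d0=np.load("scene0d.npy")
# plate pixels: heights from depth, vs before, along stand y
d1=np.median(D,axis=0)
def H(d):
    vv,uu=np.mgrid[230:300,215:310];vv=vv.ravel();uu=uu.ravel()
    o,r=ray("scene",np.c_[uu,vv]);return o+r*d[vv,uu][:,None]
for n,d in(("before",d0),("now",d1)):
    X=H(d);a=np.radians(1.9);y=-(np.sin(a))*(X[:,0]-.521)+np.cos(a)*(X[:,1]+.166);x=np.cos(a)*(X[:,0]-.521)+np.sin(a)*(X[:,1]+.166)
    k=(abs(x)<.045)&(y>.02)&(y<.065)&(X[:,2]>.012)&(X[:,2]<.045)
    k2=(abs(x)>.032)&(abs(x)<.045)&(y<.0)&(y>-.06)&(X[:,2]>.012)&(X[:,2]<.04);K=k|k2
    print(n,K.sum(),np.polyfit(y[K],X[K,2],1),np.median(X[k,2]))
v=np.ascontiguousarray(p[:,:,::-1])[170:310,200:400]
cv2.imwrite("pics/w4.png",cv2.resize(v,None,fx=4,fy=4,interpolation=2))
o=bot.get_obs();print(o['ee_pos'],o['wrist_force'])
```

```text
before 802 [0.00095106 0.02137621] 0.0214075579171783
now 820 [0.02125473 0.02285405] 0.023682978202562266
[ 0.51634244 -0.01828949  0.01709397] [-0.15049471  7.01232825  6.12865817]
```

View pics/w4.png

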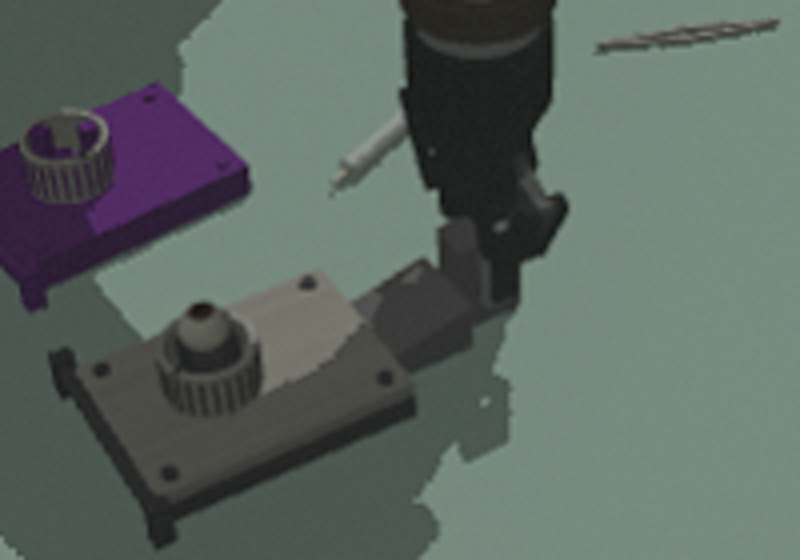

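The picture shows the wedge under the free edge near (385,320), with the eye upright at (203,335). The tilt is about 0.020 rad (3 mm), so another 8 mm of push should give 5 mm.

step_arm(targets=[[0.0,[0,-1,0],[0,0,0]],[0.0,[0,-2.5,0],[0,0,0]],[0.0,[0,-4,0],[0,0,0]],[0.0,[0,-5.5,0],[0,0,0]],[0.0,[0,-7,0],[0,0,0]],[0.0,[0,-7,0],[0,0,0]],[0.0,[0,-7,0],[0,0,0]],[0.0,[0,-7,0],[0,0,0]]])

```text
time: 15.6
ee_pos: [0.5163, -0.0252, 0.0171]
tcp_rot: [180.0, -0.1, 92.0]
wrist_force: [-0.5, 7.6, 5.6]
opening: 0.0254
grasp_force: 59.7
```

step_arm(targets=[[0.0,[0,0,0],[0,0,0]],[0.0,[0,0,0],[0,0,0]],[0.0,[0,0,0],[0,0,0]],[0.0,[0,0,0],[0,0,0]],[0.0,[0,0,0],[0,0,0]]])

```text
time: 16.1
ee_pos: [0.5163, -0.0252, 0.0171]
tcp_rot: [180.0, -0.1, 92.0]
wrist_force: [0.6, 7.7, 6.0]
opening: 0.0255
grasp_force: 59.7
```

Run:
```python
from h import *
D=[bot.camera("scene")[1] for i in range(3)]
d=np.median(D,axis=0)
vv,uu=np.mgrid[230:300,215:310];vv=vv.ravel();uu=uu.ravel()
o,r=ray("scene",np.c_[uu,vv]);X=o+r*d[vv,uu][:,None]
a=np.radians(1.9);y=-(np.sin(a))*(X[:,0]-.521)+np.cos(a)*(X[:,1]+.166);x=np.cos(a)*(X[:,0]-.521)+np.sin(a)*(X[:,1]+.166)
K=(X[:,2]>.012)&(X[:,2]<.045)&(abs(x)<.045)&(((y>.02)&(y<.065))|((abs(x)>.032)&(y<0)&(y>-.06)))
print(K.sum(),np.polyfit(y[K],X[K,2],1))
q=bot.get_obs();print(q['ee_pos'],q['wrist_force'],q['grasp_force'],q['time'])
```

```text
830 [0.03332826 0.02368014]
[ 0.51633713 -0.0251878   0.01710118] [-0.53030291  7.90943748  5.68733218] 59.73344027996063 16.25
```

The tilt now measures 0.033 rad, which is 5 mm at the edge. Handing in.

```bash
python3 -c "
from workcell import bot
print(bot.job_done())"
```

```text
the job is handed in; nothing more can be done
None
```

I closed the chuck firmly on the eye's spigot, lifted the plate edge about 5 mm (0.033 rad measured) with the wedge, which the gripper still holds, and handed the job in at 16 s; no verdict came back, and the jaw forces could not be read directly.

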